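# Seat the casting in the fence and hold the angle gauge on its mark

## Task

First push the loose casting along the bench (do not lift it) until it sits square and flush in the inside corner of the steel fence. Then take the pendulum angle gauge by its top grip, stand the middle of its foot on the casting's uneven two-ridged stud, dial square across the ridges, and rock it sideways until the swinging needle settles on the dial's black mark. Finish while still holding the gauge there, foot resting on the stud and needle on the mark, and leave the other parts on the bench alone.

Things in the scene. Friction and masses are not known exactly. Their poses are not given: they have to be found in the camera images.
- fence: L-shaped fence of bare steel bars (22 mm thick, 25 mm high) fixed to the bench. Origin: the inside corner at bench level. One bar's inner face is the plane x = 0 (bar on the +x side, running 150 mm towards -y), the other's is y = 0 (bar on the +y side, running 150 mm towards -x). The casting belongs in the quarter x < 0, y < 0. Its yaw is within 0.15 rad of the world axes.
- block: loose aluminium casting, a rectangular base 100 (x) x 90 (y) x 35 mm high carrying the stud in the middle of its top; 0.4 to 0.65 kg in all. Origin: centre of the underside; z up. It starts on the bench, out of the corner and somewhat turned; seated, its axes are parallel to the fence's and its centre is at (-50, -45) mm in the fence's frame.
- block_corner (a point): the casting's lower corner at (+50, +45, 0) mm in its frame, which goes into the fence's inside corner (axes as the casting's)
- stud: the uneven stud, part of the casting: 44 x 44 mm pedestal on the middle of the casting's top with two round steel ridges (radius 7 mm, 44 mm long) along x. Origin: its centre on the casting's top face, 35 mm above the casting's underside; axes as the casting's. The ridge at y = -14 mm is the high one, its crest 70 mm above the casting's underside; the ridge at y = +14 mm is 6 mm lower (64 mm).
- stud_top (a point): point over the middle of the stud, level with the high ridge's crest, 70 mm above the casting's underside; axes as the casting's
- gauge: loose pendulum angle gauge, 0.3 to 0.45 kg, standing on the bench: flat steel foot 100 (y) x 40 (x) x 16 mm, above it a black dial housing (disc of 120 mm diameter, 24 mm thick, centre 76 mm above the underside) whose white face looks to the gauge's +x, on top a square aluminium grip. Origin: centre of the foot's underside; z up through the grip. It starts with its dial looking roughly along world +x.
- gauge_foot (a point): centre of the foot's flat underside (gauge origin; axes as the gauge's)
- gauge_grip (a point): centre to grasp on the square grip: 24 x 24 mm, its sides along the gauge's x and y, from 136 to 176 mm above the foot's underside; this point is at 157 mm on the gauge's z axis (axes as the gauge's)
- pointer (a joint): angle (rad) of the needle on the dial: 0 = along the gauge's z (straight up the dial), positive = towards the gauge's +y (clockwise seen facing the dial). A weight keeps the needle vertical in the world, so it reads +a when the gauge is rolled by +a about its own x axis (its +y side up); it swings for about a second after a move.
- mark (a joint): angle (rad) of the mark on the dial, same zero and sense as the needle; set at the start somewhere between 0.16 and 0.42, cannot be touched and stays. The needle is on the mark when both angles agree, give or take half the mark's width.
- pointer_tip (a point): a point near the tip of the dark needle (its tip is at 50 mm), 48 mm from the dial's centre and 16.5 mm in front of the gauge's middle plane; its z axis points along the needle
- mark_tip (a point): middle of the mark, a black bar 7 mm wide and 16 mm long, 48 mm from the dial's centre; its z axis points outwards along the mark
- bearing: bystander: steel bearing ring, 72 mm across, 18 mm high; origin at the centre of its underside
- clutch: bystander: copper-coloured clutch ring, 120 mm across, 16 mm high; origin at the centre of its underside
- driver: bystander: screwdriver lying on the bench
Things that resemble listed ones, but are neither listed nor needed, are in the scene too. Leave any blue look-alike of the gauge alone. Of the things like the block, leave any that is purple; of the rest the larger one is meant.

How it is judged:
On the way, in this order (a step that is already met when the one before it is completed fails the run):
1. the casting is square and flush in the fence corner (x of block_corner in the frame of fence between -0.003 and 0.003 m and y of block_corner in the frame of fence between -0.003 and 0.003 m and angle between the x axis of block and the x axis of fence, either way round below 0.035 rad and height (world z) of block below 0.004 m), for 0.3 s.
2. the gauge, held in the fingers, rests on the stud of the flush casting with its needle settled on the mark (all of step 1 and contact force between the fingers and gauge above 2 N and contact force between gauge and stud above 0.5 N and height (world z) of gauge_foot above 0.06 m and horizontal distance between gauge_foot and stud_top below 0.03 m and angle between the x axis of gauge and the x axis of stud, either way round below 0.26 rad and angle between the z axis of pointer_tip and the z axis of mark_tip, either way round below 0.075 rad and velocity of joint pointer between -0.25 and 0.25 rad/s), for 0.4 s.
At the end, for the whole second after the job is handed in: Casting within 3 mm of both bars, square to 0.035 rad, on the bench; gauge gripped (over 2 N), foot on the stud (over 0.5 N), over 60 mm up, within 30 mm of the stud's middle, dial square to the ridges to 0.26 rad; needle still (under 0.25 rad/s) within 0.075 rad of the mark (all of step 2 and linear speed of gauge below 0.02 m/s); the arm keeps its last pose, push and grip.
It fails at once if the casting is lifted off the bench (over 15 mm) (height (world z) of block above 0.015 m).
It fails at once if the bearing ring is disturbed (moved over 20 mm) (distance of bearing from where it was at the start of the episode above 0.02 m).
It fails at once if the clutch ring is disturbed (moved over 20 mm) (distance of clutch from where it was at the start of the episode above 0.02 m).
It fails at once if the screwdriver is disturbed (moved over 20 mm) (distance of driver from where it was at the start of the episode above 0.02 m).
It also fails if it takes over 72 s, if anything falls off the work surface, if the arm or the gripper's body presses on something with over 40 N, if the wrist force passes 120 N, or if a joint passes its speed limit or range.

## Robot

A 6-joint arm with a two-finger parallel gripper is mounted at the origin on the work surface. World frame = base frame: x ahead of the robot, y to its left, z up, the work surface at z = 0. Lengths are in m, angles in rad, forces in N, time in s.
With the tool pointing down it reaches from about 0.275 to 0.725 m from the base axis. Payload 5.6 kg.
Tool frame: the origin (TCP) lies midway between the tips of the shut fingers; the grasp point (between the pads) lies 19 mm behind it; z points along the fingers, y is the line along which they close (so a half turn about z gives the same grasp; the last joint's range is limited). The gripper opens to 85 mm and grips with 20 to 120 N. Pads are 22 mm wide; open, the fingers measure 114 mm over their backs; the gripper's body (76 mm by 85 mm) begins 54 mm behind the grasp point. The pads swing forward as they close: fully open they stand 13 mm farther back than shut.
Start: joints at [1.489, 0.255, 0.108, 0, -1.424, -0.285], TCP at [0.197, 0.513, 0.231] pointing down, gripper open.
Joint ranges: [-2.95, 2.95], [-1.21, 1.97], [-1.09, 1.5], [-2.87, 1.71], [-2.94, -0.07], [-3.05, 3.05]. Speed limits (rad/s): [2.57, 2.57, 3.14, 3.14, 3.14, 3.14].

## Interface

Orientations are given as a 3x3 rotation matrix whose columns are the frame's x, y, z axes.
In Python, from workcell import env, optics, ticket gives the robot as it stands. The module is installed in compiled form; this text tells all that it offers.
- The arm moves only by the shell command python3 -m inch 'ROWS' [FORCE]. ROWS is a JSON object of lists of equal length, an entry for each row: "dr": the turn, a rotation vector about the tool's x, y, z each as a share of 5 degrees, from -1 to 1, a list of three; "translation": the shift along the tool's x, y, z each as a share of 30 mm, from -1 to 1, a list of three; "grip": the gripper's target within -1 to 1 (fully open at 1, half-way at 0, shut at -1). A call has 1 to 10 rows; each row shifts and turns the commanded pose from where the row before left it, along the tool's axes as they then stand; what a row does not reach is not made up. A row lasts 1/12 s, in which the tool goes at most 41.7 mm and 7.16 degrees, less where a joint would pass 70% of its speed; a pose out of reach is approached as far as the arm can. A call with a number of a shift or a turn outside -1 to 1 is refused whole. A call with a gripper value outside its range is refused whole. The fingers move at their own pace and stop on an object; FORCE is the grip in N (left out, the last holds). Time passes only in rows, so rows that do not move let the fingers close. It gives the time, the measured TCP pose, the force, the opening and the grip force at its end, in the units of the state.
- env.sense(): the state, without advancing time (a new reading comes with each control period).
- optics.capture(name): name is "side" or "top" or "wrist"; returns a dict with "color" (480x640x3 uint8, red, green, blue), "z_map" (480x640 float32, m along the optical axis (not along the pixel's ray), 0 where there is no reading), "fx", "fy", "cx", "cy" (pixels), "rvec" (rotation vector, rad) and "tvec" (3), from world to camera coordinates, as OpenCV has them; the wrist camera has in their place "hand_eye" (4x4, takes a point from camera to tool coordinates, whose origin is the TCP and whose axes are the flange's). Camera axes: x right, y down, z forward; pixel columns grow to the right and rows downward; lengths in m; the calibration is good to about 2 mm. A picture is of the moment at which its call begins: read the wrist's pose just before it.
- ticket.finish_job(): hands the job in; it is judged then, once.
The state is a dict: "t": time; "joint_pos": joint angles; "qd": joint speeds; "tau": joint torques, N m; "tool_pos": TCP position; "orientation": TCP orientation; "contact_force": force on the tool from outside, world axes, zero at the start; "torque": the same for the moment, N m; "grip_width": finger opening in m; "gripper_force": force on a finger pad.
Only numpy, scipy, OpenCV 4.12 (cv2) and the standard library are available. Lean on these libraries where they do the work, as an engineer would, in place of code of your own. Each camera call takes 0.05 s, during which the arm holds its last target. There are 200 camera calls.

## Working session

There is one attempt and no reset: what is moved stays moved. The work goes in short steps, Python scripts to look and compute and a shell command to move; the robot and the scene stay as the last step left them, time stands still between calls to the robot, and variables do not carry over. Pictures are saved under pics/ and viewed, at most 10 in all, crops included, and the job is handed in when it is done.

```bash
mkdir -p pics; cat > h.py <<'E'
import numpy as np, cv2
from workcell import env, optics, ticket
def pts(d):
    """world points for each pixel (480x640x3), nan where none"""
    z=d["z_map"].astype(float); v,u=np.mgrid[:480,:640]
    P=np.stack([(u-d["cx"])/d["fx"]*z,(v-d["cy"])/d["fy"]*z,z],-1)
    P[z<=0]=np.nan
    if "rvec" in d:
        R=cv2.Rodrigues(np.array(d["rvec"],float))[0]; return (P-np.array(d["tvec"]).ravel())@R
    s=env.sense(); H=np.array(d["hand_eye"]); P=P@H[:3,:3].T+H[:3,3]
    return P@np.array(s["orientation"]).T+np.array(s["tool_pos"])
E
python3 - <<'E'
from h import *
s=env.sense(); print(s)
for n in ("top","side"):
    d=optics.capture(n); cv2.imwrite(f"pics/{n}0.png",d["color"][...,::-1]); np.savez(f"{n}0.npz",P=pts(d),C=d["color"])
    P=pts(d); print(n,[ (uv,np.round(P[uv[1],uv[0]],3)) for uv in [(100,100),(320,240),(540,380)]], d["rvec"],d["tvec"],d["fx"])
E
```

```text
{'t': 0.0, 'joint_pos': array([ 1.48863038e+00,  2.55704651e-01,  1.06991944e-01, -4.65787975e-04,
       -1.42393642e+00, -2.84569270e-01]), 'qd': array([ 0.0019402 ,  0.00129137, -0.00104017, -0.00011575,  0.00104766,
        0.00027309]), 'tau': array([ 5.07992772e-04, -3.86633348e+01,  2.37935704e+01,  5.36514536e+00,
       -6.16800156e-03,  3.91708980e-06]), 'tool_pos': array([0.19699787, 0.51295613, 0.23041454]), 'orientation': array([[ 9.33478400e-01, -3.58633103e-01, -6.11283837e-04],
       [-3.58633616e-01, -9.33476651e-01, -1.80871456e-03],
       [ 7.80457278e-05,  1.90762291e-03, -9.99998177e-01]]), 'contact_force': array([-0.45870668,  0.19373201,  0.42642252]), 'torque': array([ 0.01971747,  0.05045047, -0.00983199]), 'gripper_force': 0.0, 'grip_width': 0.0858104944155106}
top [((100, 100), array([ 0.937,  0.541, -0.002])), ((320, 240), array([ 0.559, -0.013,  0.034])), ((540, 380), array([ 0.201, -0.544,  0.001]))] [ 2.15367818 -2.21424309  0.0902975 ] [-0.00550693  0.55728877  1.20555109] 497.7844112927393
side [((100, 100), array([0.225, 0.488, 0.4  ])), ((320, 240), array([ 0.633,  0.126, -0.001])), ((540, 380), array([ 0.766, -0.548, -0.003]))] [ 2.1737295  -0.66310742  0.28544783] [-0.47193183  0.29468026  1.36027764] 607.2503674625676
```

View pics/top0.png

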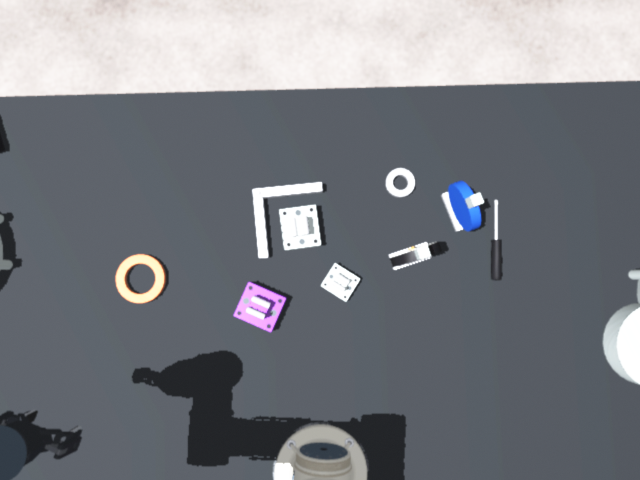

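View pics/side0.png

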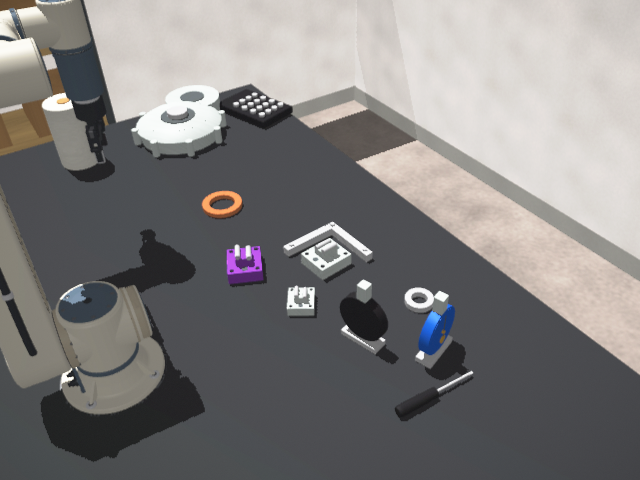

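The top view shows the fence's inside corner near (265,197), the casting at (300,227), and the gauge at (412,255), with its grip near (425,250). The purple, blue and smaller look-alikes are at (261,306), (465,207) and (341,281). Next I'll measure poses from depth and colour.

```bash
cat > m.py <<'E'
from h import *
def roi(P,C,lo,hi,zl,zh,bright=0):
    m=np.all((P[...,:2]>lo)&(P[...,:2]<hi),-1)&(P[...,2]>zl)&(P[...,2]<zh)&(C.min(-1)>=bright)
    return m
def rect(m,P):
    m8=cv2.morphologyEx(m.astype(np.uint8),cv2.MORPH_OPEN,np.ones((2,2)))
    n,l,st,_=cv2.connectedComponentsWithStats(m8)
    out=[]
    for i in range(1,n):
        if st[i,4]>40:
            q=P[l==i]; r=cv2.minAreaRect((q[:,:2]*1000).astype(np.float32)); out.append((st[i,4],np.round(r[0],1),np.round(r[1],1),round(r[2],1),round(np.median(q[:,2])*1000,1),np.round(st[i,:4])))
    return out
E
python3 - <<'E'
from m import *
for n in ("top","side"):
    f=np.load(n+"0.npz");P,C=f["P"],f["C"]
    print(n)
    for nm,lo,hi,zl,zh in [("fence",(.5,-.02),(.75,.2),.018,.030),("blocktop",(.5,-.02),(.75,.2),.031,.040),("stud",(.5,-.02),(.75,.2),.045,.080),
        ("gfoot",(.45,-.28),(.62,-.12),.008,.022),("gdisc",(.45,-.28),(.62,-.12),.03,.12),("ggrip",(.45,-.28),(.62,-.12),.145,.19)]:
        print(nm,*rect(roi(P,C,lo,hi,zl,zh),P),sep="\n   ")
f=np.load("top0.npz");C=f["C"]
cv2.imwrite("pics/crop.png",cv2.resize(C[160:280,230:450][...,::-1],None,fx=3.6,fy=3.6,interpolation=cv2.INTER_CUBIC))
E
```

```text
top
fence
   (np.int32(1132), array([609.4,  56.8]), array([172.2, 167.2]), 3.1, np.float64(nan), array([254, 184,  69,  75], dtype=int32))
blocktop
   (np.int32(888), array([592.9,  33.2]), array([96.1, 82.5]), 10.8, np.float64(nan), array([281, 207,  40,  44], dtype=int32))
stud
   (np.int32(343), array([591. ,  32.8]), array([46.1, 43.4]), 5.9, np.float64(60.6), array([291, 217,  20,  21], dtype=int32))
gfoot
   (np.int32(54), array([ 519.2, -204.4]), array([ 6. , 54.4]), 16.9, np.float64(17.6), array([390, 250,  19,   8], dtype=int32))
   (np.int32(82), array([ 493.5, -239.4]), array([ 6.6, 88.5]), 15.6, np.float64(1.4), array([395, 259,  34,  12], dtype=int32))
gdisc
   (np.int32(123), array([ 499.3, -196.1]), array([25.4, 35.2]), 12.3, np.float64(nan), array([391, 256,  13,  13], dtype=int32))
ggrip
   (np.int32(150), array([ 515.2, -254.5]), array([25.6, 62.1]), 12.3, np.float64(nan), array([416, 247,  16,  14], dtype=int32))
side
fence
   (np.int32(656), array([643.7,  93.9]), array([113.8, 232.1]), 49.4, np.float64(nan), array([285, 224,  87,  32], dtype=int32))
   (np.int32(153), array([589. ,   7.7]), array([ 77.9, 137. ]), 68.1, np.float64(20.8), array([302, 257,  51,  18], dtype=int32))
blocktop
   (np.int32(473), array([592.2,  30.2]), array([102. ,  90.2]), 7.4, np.float64(nan), array([303, 249,  48,  23], dtype=int32))
stud
   (np.int32(277), array([603.7,  35. ]), array([78.9, 51.1]), 20.0, np.float64(57.8), array([316, 240,  23,  18], dtype=int32))
gfoot
   (np.int32(290), array([ 508.2, -245.3]), array([ 44.1, 102.8]), 37.6, np.float64(nan), array([342, 326,  44,  24], dtype=int32))
gdisc
   (np.int32(952), array([ 531.7, -208.9]), array([127.8,  91.1]), 43.7, np.float64(nan), array([341, 298,  44,  43], dtype=int32))
ggrip
   (np.int32(226), array([ 576.9, -183.4]), array([198.8,  27.5]), 42.3, np.float64(165.7), array([358, 281,  15,  19], dtype=int32))
```

View pics/crop.png

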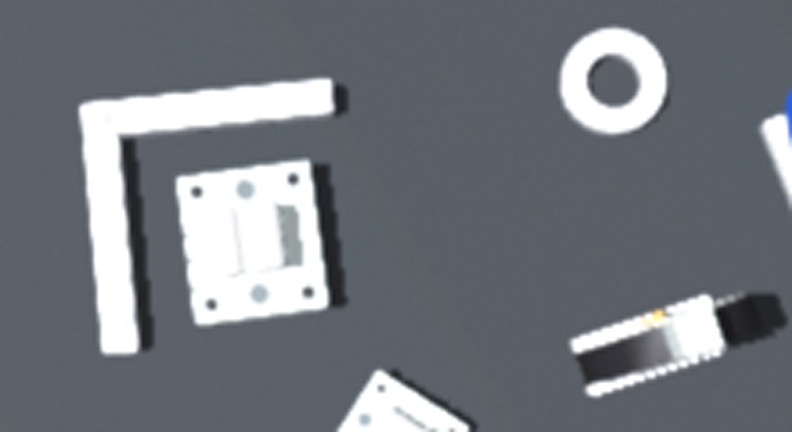

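The crop shows the fence and casting (turned a few degrees more than the fence) and the bench between them is clear. The gauge's grip is on the right, with the dial leaning away from the camera because of parallax. I'll get precise poses by casting contour rays onto the right planes.

```bash
cat >> m.py <<'E'
def onplane(d,uv,h):
    R=cv2.Rodrigues(np.array(d["rvec"],float))[0]; t=np.array(d["tvec"],float).ravel()
    K=np.array([[d["fx"],0,d["cx"]],[0,d["fy"],d["cy"]],[0,0,1]]); c=-R.T@t
    r=np.c_[uv,np.ones(len(uv))]@np.linalg.inv(K).T@R
    return c+r*((h-c[2])/r[:,2])[:,None]
def fit(q):
    vx,vy,x,y=cv2.fitLine(q.astype(np.float32),cv2.DIST_HUBER,0,1e-4,1e-4).ravel(); return np.array([x,y]),np.array([vx,vy])
E
python3 - <<'E'
from m import *
d=optics.capture("top"); C=d["color"]
R=cv2.Rodrigues(np.array(d["rvec"],float))[0]; print("cam",-R.T@np.array(d["tvec"]).ravel())
g=C.min(-1); m=cv2.resize(C,None,fx=4,fy=4,interpolation=cv2.INTER_CUBIC).min(-1)>140
cs,_=cv2.findContours(m.astype(np.uint8),cv2.RETR_EXTERNAL,cv2.CHAIN_APPROX_NONE)
for c in cs:
    a=cv2.contourArea(c)/16; uv=(c[:,0,:]+.5)/4-.5; ce=uv.mean(0)
    if a<60 or not(240<ce[0]<460 and 150<ce[1]<310): continue
    print("area",a,np.round(ce))
    for h in (.035,.025):
        q=onplane(d,uv,h)[:,:2]*1000; r=cv2.minAreaRect(q.astype(np.float32)); print(h,np.round(r[0],1),np.round(r[1],1),round(r[2],2),np.round(cv2.boxPoints(r),1).tolist())
    if 260>ce[0]>240 or a>900 and ce[0]<290:
        q=onplane(d,uv,.025)[:,:2]*1000; np.save("fq.npy",q)
f=np.load("side0.npz");P,C=f["P"],f["C"]
def st(m): 
    q=P[m]; return np.round(np.median(q,0)*1000,1),len(q)
v,u=np.mgrid[:480,:640]
m=(u>=358)&(u<372)&(v>=281)&(v<299)&(P[...,2]>.14)&(P[...,2]<.172)
print("grip face pts",st(m)); q=P[m]; q=q[np.hypot(*(q[:,:2]-np.median(q[:,:2],0)).T)<.03]; r=cv2.minAreaRect((q[:,:2]*1000).astype(np.float32)); print(r)
m=(u>335)&(u<395)&(v>318)&(v<360)&(P[...,2]>.004)&(P[...,2]<.020)&(P[...,0]<.56); q=P[m]; print("foot",cv2.minAreaRect((q[:,:2]*1000).astype(np.float32)))
f=np.load("top0.npz");P=f["P"]
m=(u>412)&(u<436)&(v>240)&(v<266)&(P[...,2]>.170)&(P[...,2]<.183); q=P[m]; print("gtop",len(q),np.median(q,0),cv2.minAreaRect((q[:,:2]*1000).astype(np.float32)))
q=np.load("fq.npy"); print(np.round(cv2.approxPolyDP(q.astype(np.float32).reshape(-1,1,2),6,True)[:,0],1).tolist())
E
```

```text
cam [ 0.46180025 -0.01353399  1.24519552]
area 1469.875 [259. 307.]
0.035 [401.4 138.3] [98.7 88.6] 64.72 [[340.29998779296875, 112.5999984741211], [420.3999938964844, 74.80000305175781], [462.6000061035156, 164.0], [382.3999938964844, 201.8000030517578]]
0.025 [400.9 139.6] [99.5 89.4] 64.72 [[339.29998779296875, 113.69999694824219], [420.1000061035156, 75.5], [462.6000061035156, 165.5], [381.79998779296875, 203.60000610351562]]
area 877.90625 [340. 282.]
0.035 [455.4 -58.4] [76.6 69.5] 55.86 [[405.20001220703125, -70.5999984741211], [462.70001220703125, -109.5999984741211], [505.70001220703125, -46.20000076293945], [448.20001220703125, -7.199999809265137]]
0.025 [455.4 -58.8] [77.2 70.1] 55.86 [[404.70001220703125, -71.0999984741211], [462.70001220703125, -110.4000015258789], [506.0, -46.400001525878906], [448.1000061035156, -7.099999904632568]]
area 475.4375 [410. 256.]
0.035 [ 515.5 -234.5] [ 44.1 110. ] 16.8 [[478.5, -188.1999969482422], [510.29998779296875, -293.5], [552.5, -280.79998779296875], [520.7000122070312, -175.5]]
0.025 [ 516.  -236.3] [ 44.5 110.9] 16.8 [[478.7000122
[... 1663 characters left out ...]
648438], [737.2000122070312, -179.5], [662.4000244140625, -176.6999969482422]]
grip face pts (array([ 508.8, -245. ,  157.8]), 139)
((515.833984375, -238.97238159179688), (26.815969467163086, 23.40084457397461), 12.954825401306152)
foot ((495.66485595703125, -252.070556640625), (89.55091857910156, 161.7683563232422), 25.748592376708984)
gtop 125 [ 0.51510553 -0.23604811  0.17464003] ((514.4845581054688, -236.18077087402344), (23.101299285888672, 24.723373413085938), 16.809349060058594)
[[705.2000122070312, -20.5], [690.4000244140625, 153.39999389648438], [519.5999755859375, 139.10000610351562], [524.4000244140625, 115.0999984741211], [669.0, 125.30000305175781], [679.5, -16.700000762939453]]
```

```bash
cat > st.py <<'E'
from h import *
# state in fence frame
c=np.array([671.5,128.]);a=np.radians(4.2);R=np.array([[np.cos(a),np.sin(a)],[-np.sin(a),np.cos(a)]])
s=env.sense();p=np.array(s["tool_pos"])*1000;o=np.array(s["orientation"])
print("t",round(s["t"],2),"fence xy",np.round(R@(p[:2]-c),1),"z",round(p[2],1),"yaw",round(np.degrees(np.arctan2(o[1,0],o[0,0])),2),"toolz",np.round(o[:,2],3),"F",np.round(s["contact_force"],1),"T",np.round(s["torque"],2),"w",round(s["grip_width"]*1000,1),"gf",round(s["gripper_force"],1),"q",np.round(s["joint_pos"],2))
E
cat > sidecam.py <<'E'
from h import *
d=optics.capture("side");R=cv2.Rodrigues(np.array(d["rvec"],float))[0];print("side cam",-R.T@np.array(d["tvec"]).ravel(),"fwd",R[2])
E
python3 -m inch '{"dr":[[0,0,-1],[0,0,-1],[0,0,-1],[0,0,-1],[0,0,-1],[0,0,0],[0,0,0],[0,0,0],[0,0,0],[0,0,0]],"translation":[[0,0,0],[0,0,0],[0,0,0],[0,0,0],[0,0,0],[0.55,1,0],[0.55,1,0],[0.55,1,0],[0.55,1,0],[0.55,1,0]],"grip":[-1,-1,-1,-1,-1,-1,-1,-1,-1,-1]}' 40; python3 sidecam.py; python3 st.py
```

```text
t: 0.98
tool_pos: [0.2903, 0.3679, 0.231]
orientation: [[0.998, 0.07, -0.0], [0.07, -0.998, -0.0], [-0.0, 0.0, -1.0]]
contact_force: [1.1, 0.5, 1.1]
grip_width: -0.0002
gripper_force: 0.0
side cam [-0.06221951 -0.99548055  1.07937878] fwd [ 0.41394249  0.65382311 -0.63337742]
t 1.03 fence xy [-360.9  263. ] z 231.7 yaw 3.89 toolz [ 0.001 -0.002 -1.   ] F [ 2.8 -6.8 -0.9] T [-0.96 -0.32  0.01] w 0.3 gf 0.0 q [ 1.23  0.09 -0.09  0.   -1.39  0.41]
```

```bash
python3 -m inch '{"dr":[[0,0,-0.06],[0,0,0],[0,0,0],[0,0,0],[0,0,0],[0,0,0],[0,0,0],[0,0,0],[0,0,0],[0,0,0]],"translation":[[0.54,0.97,0],[0.54,0.97,0],[0.54,0.97,0],[0.54,0.97,0],[0.54,0.97,0],[0.54,0.97,0],[0.54,0.97,0],[0.54,0.97,0],[0.54,0.97,0],[0.54,0.97,0]],"grip":[-1,-1,-1,-1,-1,-1,-1,-1,-1,-1]}'  >/dev/null
python3 -m inch '{"dr":[[0,0,0],[0,0,0],[0,0,0]],"translation":[[0.5,0.97,0],[0,0,0],[0,0,0]],"grip":[-1,-1,-1]}' >/dev/null; python3 st.py
```

```text
t 2.12 fence xy [-185.3  -52.5] z 230.6 yaw 4.09 toolz [-0.001 -0.    -1.   ] F [-0.3  0.9  0.9] T [0.11 0.04 0.02] w -0.2 gf 0.0 q [ 0.44  0.15 -0.03 -0.   -1.4   1.2 ]
```

```bash
python3 -m inch '{"dr":[[0,0,0],[0,0,0],[0,0,0],[0,0,0],[0,0,0],[0,0,0],[0,0,0],[0,0,0],[0,0,0],[0,0,0]],"translation":[[0.3,0.56,0],[0.3,0.56,0],[0,0,0.9],[0,0,0.9],[0,0,0.9],[0,0,0.9],[0,0,0.9],[0,0,0.9],[0,0,0.9],[0,0,0.8]],"grip":[-1,-1,-1,-1,-1,-1,-1,-1,-1,-1]}' >/dev/null
python3 -m inch '{"dr":[[0,0,0],[0,0,0]],"translation":[[0,0,0.1],[0,0,0]],"grip":[-1,-1]}' >/dev/null; python3 st.py
python3 - <<'E'
from h import *
d=optics.capture("side");cv2.imwrite("pics/s1.png",cv2.resize(d["color"][200:340,240:420][...,::-1],None,fx=4,fy=4))
E
```

```text
t 3.12 fence xy [-168.7  -84.2] z 14.4 yaw 4.35 toolz [-0.003 -0.001 -1.   ] F [0.5 0.4 0.7] T [ 0.03 -0.07  0.04] w -0.3 gf 0.0 q [ 0.37  0.36 -0.35 -0.   -0.87  1.28]
```

View pics/s1.png

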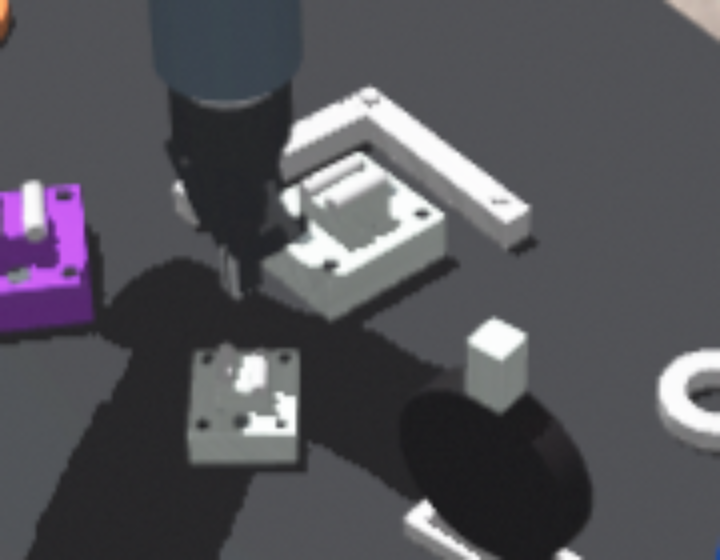

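The crop shows the shut fingers near (240,285), on the bench just behind the casting's -x face. The small look-alike is clear of them, so I'll push.

```bash
python3 -m inch '{"dr":[[0,0,0],[0,0,0],[0,0,0],[0,0,0],[0,0,0],[0,0,0],[0,0,0],[0,0,0],[0,0,0]],"translation":[[0.3,0,0],[0.3,0,0],[0.25,0,0],[0.25,0,0],[0.2,0,0],[0.2,0,0],[0.15,0,0],[0.1,0,0],[0,0,0]],"grip":[-1,-1,-1,-1,-1,-1,-1,-1,-1]}' >/dev/null; python3 st.py
python3 -m inch '{"dr":[[0,0,0],[0,0,0],[0,0,0]],"translation":[[0.07,0,0],[0.07,0,0],[0,0,0]],"grip":[-1,-1,-1]}' >/dev/null; python3 st.py
```

```text
t 3.92 fence xy [-114.4  -84.9] z 15.6 yaw 4.26 toolz [-0. -0. -1.] F [-2.6 -1.3  1.4] T [-0.34  1.05 -0.05] w 0.1 gf 1.4 q [ 0.34  0.44 -0.2   0.   -0.93  1.31]
t 4.17 fence xy [-111.2  -84.9] z 15.4 yaw 4.27 toolz [-0.001 -0.    -1.   ] F [-5.2 -0.6  3.3] T [-0.34  1.69  0.03] w 0.0 gf 2.5 q [ 0.34  0.45 -0.19 -0.   -0.93  1.31]
```

```bash
for i in 1 2 3; do python3 -m inch '{"dr":[[0,0,0],[0,0,0]],"translation":[[0.06,0,0],[0,0,0]],"grip":[-1,-1]}' >/dev/null; python3 st.py|cut -c1-130; done
```

```text
t 4.33 fence xy [-111.2  -85. ] z 15.2 yaw 4.24 toolz [-0.005 -0.001 -1.   ] F [-9.4  0.4  7.4] T [-0.11  3.34  0.  ] w 0.1 gf 4.9
t 4.5 fence xy [-111.2  -85.2] z 14.9 yaw 4.23 toolz [-0.008 -0.001 -1.   ] F [-14.1  -0.4  10.4] T [-0.02  4.89 -0.01] w -0.1 gf 
t 4.67 fence xy [-111.2  -85.3] z 14.8 yaw 4.21 toolz [-0.012 -0.002 -1.   ] F [-20.6   0.6  14.3] T [ 0.18  6.7  -0.01] w -0.1 gf
```

```bash
python3 -m inch '{"dr":[[0,0,0],[0,0,0],[0,0,0],[0,0,0],[0,0,0],[0,0,0],[0,0,0],[0,0,0],[0,0,0],[0,0,0]],"translation":[[-0.4,0,0],[-0.4,0,0],[0,0.7,0],[0,0.7,0],[0,0.7,0],[0,0.7,0],[0.8,0,0],[0.8,0,0],[0.8,0,0],[0,0,0]],"grip":[-1,-1,-1,-1,-1,-1,-1,-1,-1,-1]}' >/dev/null; python3 -m inch '{"dr":[[0,0,0]],"translation":[[0,0,0]],"grip":[-1]}' >/dev/null;python3 st.py
```

```text
t 5.58 fence xy [ -55.6 -168.6] z 15.1 yaw 4.27 toolz [ 0.002  0.    -1.   ] F [-0.7  0.3  0.2] T [-0.05  0.11  0.03] w -0.3 gf 0.0 q [ 0.18  0.55 -0.02  0.   -1.    1.47]
```

```bash
python3 -m inch '{"dr":[[0,0,0],[0,0,0],[0,0,0],[0,0,0],[0,0,0],[0,0,0],[0,0,0],[0,0,0],[0,0,0],[0,0,0]],"translation":[[0.18,-0.3,0],[0,-0.3,0],[0,-0.25,0],[0,-0.25,0],[0,-0.2,0],[0,-0.2,0],[0,-0.15,0],[0,-0.15,0],[0,-0.1,0],[0,0,0]],"grip":[-1,-1,-1,-1,-1,-1,-1,-1,-1,-1]}' >/dev/null; python3 st.py|cut -c1-130
for i in 1 2 3 4; do python3 -m inch '{"dr":[[0,0,0],[0,0,0]],"translation":[[0,-0.07,0],[0,0,0]],"grip":[-1,-1]}' >/dev/null; python3 st.py|cut -c1-130; done
```

```text
t 6.42 fence xy [ -51.9 -110.8] z 15.4 yaw 4.31 toolz [ 0.  0. -1.] F [-0.4 -1.   1.5] T [-0.06  0.04 -0.02] w -0.2 gf 0.1 q [ 0.2
t 6.58 fence xy [ -51.9 -109.3] z 15.4 yaw 4.28 toolz [ 0.  0. -1.] F [ 0.3 -1.6  2. ] T [-0.46  0.04 -0.01] w 0.2 gf 0.7 q [ 0.27
t 6.75 fence xy [ -51.8 -107.4] z 15.4 yaw 4.28 toolz [ 0. -0. -1.] F [-0.3 -2.5  0.7] T [-0.85 -0.   -0.08] w 0.4 gf 1.3 q [ 0.28
t 6.92 fence xy [ -51.9 -105.2] z 15.4 yaw 4.28 toolz [ 0. -0. -1.] F [ 1.1 -2.9  1.8] T [-1.05 -0.01 -0.02] w -0.1 gf 1.6 q [ 0.2
t 7.08 fence xy [ -51.6 -104. ] z 15.4 yaw 4.3 toolz [ 0.001 -0.002 -1.   ] F [ 2.3 -7.4  1. ] T [-2.36 -0.56  0.01] w 0.3 gf 3.6
```

```bash
for i in 1 2 3; do python3 -m inch '{"dr":[[0,0,0],[0,0,0]],"translation":[[0,-0.07,0],[0,0,0]],"grip":[-1,-1]}' >/dev/null; python3 st.py|cut -c1-130; done
python3 -m inch '{"dr":[[0,0,0],[0,0,0],[0,0,0],[0,0,0],[0,0,0],[0,0,0],[0,0,0],[0,0,0],[0,0,0],[0,0,0]],"translation":[[0,0.5,0],[0,0.6,0],[0,0.8,0],[0,0,-0.95],[0,0,-0.95],[0,0,-0.95],[0,0,-0.95],[0,0,-0.95],[0,0,-0.95],[0,0,-0.95]],"grip":[-1,-1,-1,-1,-1,-1,-1,-1,-1,-1]}' >/dev/null; python3 -m inch '{"dr":[[0,0,0],[0,0,0]],"translation":[[-0.3,0,0],[0,0,0]],"grip":[1,1]}' >/dev/null;python3 st.py
python3 - <<'E'
from h import *
d=optics.capture("wrist");cv2.imwrite("pics/w1.png",d["color"][...,::-1]);print(np.round(d["hand_eye"],3).tolist())
E
```

```text
t 7.25 fence xy [ -51.7 -103.9] z 15.6 yaw 4.3 toolz [ 0.    -0.004 -1.   ] F [  2.7 -13.8  -0.5] T [-4.73 -1.17 -0.04] w 0.1 gf 6
t 7.42 fence xy [ -51.6 -103.7] z 15.9 yaw 4.3 toolz [ 0.    -0.007 -1.   ] F [  3.4 -20.2  -1.1] T [-6.92 -1.49 -0.05] w 0.1 gf 1
t 7.58 fence xy [ -51.7 -103.5] z 16.1 yaw 4.3 toolz [-0.   -0.01 -1.  ] F [  5.9 -27.    0.7] T [-9.1  -1.78 -0.02] w 0.1 gf 13.3
t 8.58 fence xy [ -60.4 -152.7] z 217.0 yaw 4.32 toolz [ 0.004  0.003 -1.   ] F [0.4 0.1 0.5] T [-0.04 -0.04  0.01] w 23.3 gf 0.0 q [ 0.2   0.4   0.28 -0.   -1.45  1.44]
[[-0.0, -0.948, -0.319, 0.082], [1.0, -0.001, 0.001, -0.001], [-0.001, -0.319, 0.948, -0.142], [0.0, 0.0, 0.0, 1.0]]
```

View pics/w1.png

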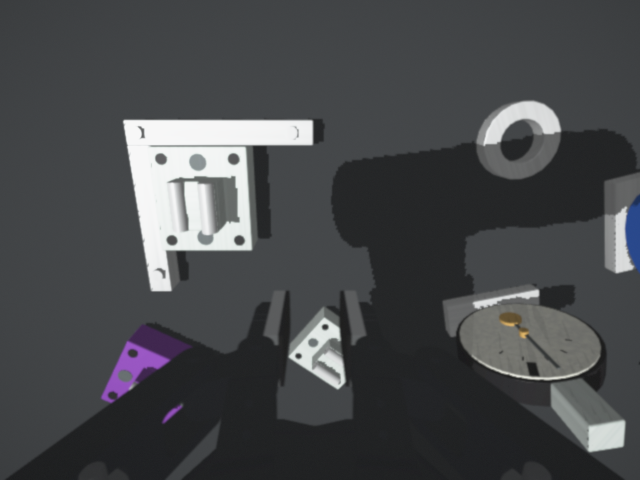

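The wrist view shows the casting flush against both bars, around (200,195). The dial is also in view: hub (522,331), needle pointing towards the grip and ending at (558,367), and the black mark at (532,368). I can work out the mark angle from this frame.

```bash
cat > dial.py <<'E'
from h import *
s=env.sense(); d=optics.capture("wrist"); H=np.array(d["hand_eye"]); o=np.array(s["orientation"]); p=np.array(s["tool_pos"])
C=d["color"]; g=C.max(-1).astype(int); P=pts(d)
y0,x0=300,455; sub=C[y0:385,x0:610].max(-1)
bl=(sub<70).astype(np.uint8); n,l,stt,ce=cv2.connectedComponentsWithStats(bl)
yaw=np.radians(16.8); org=np.array([.5150,-.2361,0])
G=np.array([[np.cos(yaw),-np.sin(yaw),0],[np.sin(yaw),np.cos(yaw),0],[0,0,1]])
def gp(uv,xg):
    uv=np.atleast_2d(uv); r=np.c_[(uv[:,0]-d["cx"])/d["fx"],(uv[:,1]-d["cy"])/d["fy"],np.ones(len(uv))]
    r=r@H[:3,:3].T@o.T@G; c=((o@H[:3,3]+p)-org)@G
    return c+r*((xg-c[0])/r[:,0])[:,None]
for i in range(1,n):
    if stt[i,4]>15:
        uv=ce[i]+[x0,y0]; q=gp(uv,.0125)[0]*1000; print(stt[i],np.round(uv,1),np.round(q,1),"ang",round(np.arctan2(q[1],q[2]-76),3),"r",round(np.hypot(q[1],q[2]-76),1))
# dial face rim ellipse -> centre, depth points on face in gauge frame
q=(P[310:370,480:580]-org)@G*1000; q=q.reshape(-1,3); q=q[(q[:,0]>5)&(q[:,0]<30)]; print("face x",np.percentile(q[:,0],[10,50,90]), "mark-mid y,z raw",)
A=gp(np.array([[523,332],[558,367],[532,368],[533,375],[531,362]]),.0165)*1000; print(np.round(A,1))
up=cv2.resize(C[290:400,440:615][...,::-1],None,fx=4.5,fy=4.5,interpolation=cv2.INTER_CUBIC); cv2.imwrite("pics/dial.png",up)
E
python3 dial.py
```

```text
[   0    0  155   85 3673] [542.8 348.7] [12.5 -3.5 95.7] ang -0.178 r 20.0
[ 73  35  32  33 101] [543.8 351.9] [12.5 -2.  99.7] ang -0.082 r 23.7
[ 73  63  12  13 122] [533.6 369. ] [ 12.5  16.6 116.8] ang 0.387 r 44.1
face x [12.69960288 13.43087438 14.72921288] mark-mid y,z raw
[[ 16.5   1.6  74.2]
 [ 16.5   1.1 123.3]
 [ 16.5  19.5 119.6]
 [ 16.5  22.9 127. ]
 [ 16.5  16.4 113. ]]
```

View pics/dial.png

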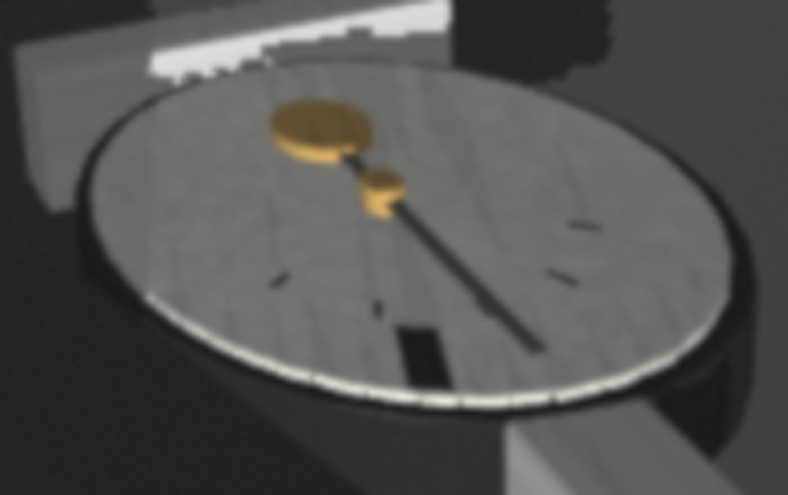

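The dial close-up shows the needle at zero and the black mark to its left. After correcting for the hub offset, the mark angle is about +0.345 rad. Held with tool x along gauge x, the wrist camera will see the dial, so the rocking can be checked visually. Next I move above the gauge.

```bash
python3 -m inch '{"dr":[[0,0,0],[0,0,0],[0,0,0],[0,0,0],[0,0,0],[0,0,0],[0,0,0],[0,0,-0.83],[0,0,-0.83],[0,0,-0.84]],"translation":[[-0.58,0.95,0],[-0.58,0.95,0],[-0.58,0.95,0],[-0.58,0.95,0],[-0.58,0.95,0],[-0.58,0.95,0],[-0.58,0.95,0],[0,0,0],[0,0,0],[0,0,0]],"grip":[1,1,1,1,1,1,1,1,1,1]}' >/dev/null; python3 -m inch '{"dr":[[0,0,0],[0,0,0]],"translation":[[0,0,0],[0,0,0]],"grip":[1,1]}' >/dev/null;python3 st.py
cat > grip.py <<'E'
from h import *
import sys
s=env.sense(); p=np.array(s["tool_pos"]); o=np.array(s["orientation"])
d=optics.capture("wrist"); P=pts(d); m=(np.abs(P[...,2]-.176)<.005)&(np.hypot(P[...,0]-.515,P[...,1]+.236)<.04)
q=P[m]; print(len(q)); 
if len(q)>20:
    r=cv2.minAreaRect((q[:,:2]*1000).astype(np.float32)); print("grip top",r, np.median(q[:,2]))
    e=np.r_[np.array(r[0])/1000,p[2]]-p; print("offset in tool mm",np.round(o.T@e*1000,1))
E
python3 grip.py
```

```text
t 9.68 fence xy [-182.5 -353.2] z 213.5 yaw 16.66 toolz [-0.002  0.001 -1.   ] F [-0.1  0.3 -0. ] T [ 0.01 -0.   -0.01] w 85.5 gf 0.0 q [-0.16  0.3   0.12 -0.   -1.4   2.02]
1761
grip top ((515.4089965820312, -234.7842254638672), (24.84465789794922, 23.829008102416992), 17.380666732788086) 0.17573137301310815
offset in tool mm [ 0.9 -2.7  0. ]
```

```bash
python3 -m inch '{"dr":[[0,0,-0.08],[0,0,0],[0,0,0],[0,0,0],[0,0,0],[0,0,0],[0,0,0],[0,0,0],[0,0,0],[0,0,0]],"translation":[[0.03,-0.08,0.4],[0,0,0.7],[0,0,0.7],[0,0,0.6],[0,0,0],[0,0,0],[0,0,0],[0,0,0],[0,0,0],[0,0,0]],"grip":[1,1,1,1,1,-1,-1,-1,-1,-1]}' 100 >/dev/null; python3 -m inch '{"dr":[[0,0,0],[0,0,0],[0,0,0],[0,0,0],[0,0,0]],"translation":[[0,0,0],[0,0,0],[0,0,0],[0,0,0],[0,0,0]],"grip":[-1,-1,-1,-1,-1]}' >/dev/null;python3 st.py
```

```text
t 10.98 fence xy [-181.3 -351.5] z 143.9 yaw 17.19 toolz [ 0.002 -0.001 -1.   ] F [ 0.4 -0.9  5.8] T [-0.13 -0.14 -0.03] w 23.0 gf 98.9 q [-0.15  0.33 -0.02  0.   -1.22  2.02]
```

```bash
python3 -m inch '{"dr":[[0,0,0],[0,0,0],[0,0,0],[0,0,0],[0,0,0],[0,0,0.86],[0,0,0.86],[0,0,0.86],[0,0,0],[0,0,0]],"translation":[[0,0,-0.4],[0,0,-0.8],[0,0,-0.9],[0,0,-0.9],[0,0,-0.7],[0,0,0],[0,0,0],[0,0,0],[0,0,0],[0,0,0]],"grip":[-1,-1,-1,-1,-1,-1,-1,-1,-1,-1]}' 100 >/dev/null; python3 st.py; python3 -m inch '{"dr":[[0,0,0],[0,0,0],[0,0,0],[0,0,0],[0,0,0],[0,0,0],[0,0,0],[0,0,0],[0,0,0],[0,0,0]],"translation":[[0.3,-0.4,0],[0.48,-0.9,0],[0.48,-0.9,0],[0.48,-0.9,0],[0.48,-0.9,0],[0.48,-0.9,0],[0.48,-0.9,0],[0.48,-0.9,0],[0.48,-0.9,0],[0.3,-0.5,0]],"grip":[-1,-1,-1,-1,-1,-1,-1,-1,-1,-1]}' >/dev/null; python3 -m inch '{"dr":[[1,0,0],[1,0,0],[1,0,0],[0.95,0,0],[0,0,0],[0,0,0]],"translation":[[0,0,0],[0,0,0],[0,0,0],[0,0,0],[0,0,0],[0,0,0]],"grip":[-1,-1,-1,-1,-1,-1]}' >/dev/null; cat >> st.py <<'E'
print("roll",round(np.arctan2(-o[2,1],-o[2,2]),4), end=" ")
f=p+144*o[:,2]; print("foot fence",np.round(R@(f[:2]-c),1),round(f[2],1))
E
python3 st.py
```

```text
t 11.82 fence xy [-182.6 -350.5] z 252.4 yaw 4.41 toolz [-0.003  0.001 -1.   ] F [-0.2 -0.5 -3.3] T [-0.04 -0.05 -0.04] w 22.5 gf 98.6 q [-0.15  0.28  0.2  -0.   -1.49  1.8 ]
t 13.15 fence xy [ -49.2 -109. ] z 252.8 yaw 4.23 toolz [-0.026  0.336 -0.942] F [-0.5  0.1 -4.1] T [-1.57 -0.14 -0.05] w 22.8 gf 100.0 q [ 0.06  0.45  0.53 -0.34 -1.65  1.56]
roll 0.3436 foot fence [-49.4 -60.5] 117.2
```

```bash
python3 -m inch '{"dr":[[0,0,0],[0,0,0],[0,0,0],[0,0,0],[0,0,0],[0,0,0]],"translation":[[0,0.09,0.44],[0,0.09,0.44],[0,0.09,0.44],[0,0,0],[0,0,0],[0,0,0]],"grip":[-1,-1,-1,-1,-1,-1]}' >/dev/null; python3 st.py
python3 - <<'E'
from h import *
d=optics.capture("wrist");cv2.imwrite("pics/w2.png",d["color"][...,::-1])
E
```

```text
t 13.65 fence xy [ -48.9 -101.6] z 214.7 yaw 4.37 toolz [-0.024  0.336 -0.942] F [-0.1 -0.  -2.2] T [-1.49 -0.18  0.01] w 22.5 gf 100.0 q [ 0.07  0.46  0.44 -0.34 -1.55  1.58]
roll 0.3434 foot fence [-48.8 -53.2] 79.1
```

View pics/w2.png

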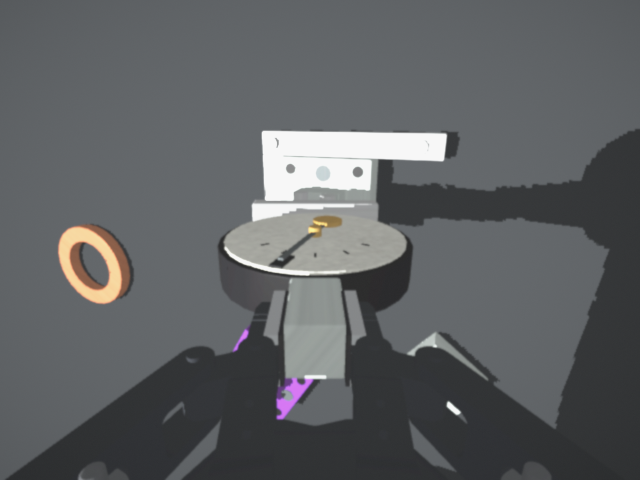

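The wrist view shows the needle lying over the black mark at (281,260), with the foot above the stud of the flush casting. I'll lower it gently to contact.

```bash
python3 -m inch '{"dr":[[0,0,0],[0,0,0],[0,0,0]],"translation":[[0,0.045,0.126],[0,0,0],[0,0,0]],"grip":[-1,-1,-1]}' >/dev/null; python3 st.py
for i in 1 2 3 4; do python3 -m inch '{"dr":[[0,0,0],[0,0,0],[0,0,0]],"translation":[[0,0.017,0.047],[0,0,0],[0,0,0]],"grip":[-1,-1,-1]}' >/dev/null; python3 st.py | cut -c60-190; done
```

```text
t 13.95 fence xy [ -49.2 -102.1] z 209.8 yaw 4.28 toolz [-0.025  0.337 -0.941] F [-0.5 -0.6 -2.7] T [-1.56 -0.08 -0.04] w 23.0 gf 100.2 q [ 0.07  0.46  0.43 -0.34 -1.54  1.58]
roll 0.3446 foot fence [-49.3 -53.4] 74.3
025  0.337 -0.941] F [ 0.8  0.1 -3.2] T [-1.5  -0.17  0.01] w 23.0 gf 100.2 q [ 0.07  0.46  0.43 -0.34 -1.54  1.58]

.024  0.337 -0.941] F [-1.  -1.6  2.3] T [-0.94  0.55  0.21] w 22.6 gf 100.9 q [ 0.07  0.46  0.43 -0.34 -1.54  1.59]

22  0.337 -0.941] F [-2.8 -1.6  9. ] T [-0.3   1.2   0.37] w 22.4 gf 101.9 q [ 0.07  0.46  0.42 -0.34 -1.54  1.59]

.02   0.337 -0.941] F [-3.1 -1.6 14.1] T [0.29 1.85 0.58] w 22.8 gf 102.6 q [ 0.07  0.46  0.42 -0.34 -1.53  1.59]
```

```bash
for i in 1 2; do python3 -m inch '{"dr":[[0,0,0],[0,0,0],[0,0,0],[0,0,0],[0,0,0],[0,0,0],[0,0,0],[0,0,0],[0,0,0],[0,0,0]],"translation":[[0,0,0],[0,0,0],[0,0,0],[0,0,0],[0,0,0],[0,0,0],[0,0,0],[0,0,0],[0,0,0],[0,0,0]],"grip":[-1,-1,-1,-1,-1,-1,-1,-1,-1,-1]}' >/dev/null; done; python3 st.py
python3 - <<'E'
from h import *
d=optics.capture("wrist");C=d["color"];cv2.imwrite("pics/w3.png",cv2.resize(C[110:290,200:460][...,::-1],None,fx=3,fy=3,interpolation=cv2.INTER_CUBIC))
P=pts(d);s=env.sense()
E
```

```text
t 16.62 fence xy [ -48.7 -102.6] z 207.7 yaw 4.31 toolz [-0.02   0.337 -0.941] F [-4.1 -2.1 14.1] T [0.25 1.8  0.59] w 22.4 gf 102.6 q [ 0.07  0.46  0.42 -0.34 -1.53  1.59]
roll 0.3439 foot fence [-48. -54.] 72.1
```

View pics/w3.png

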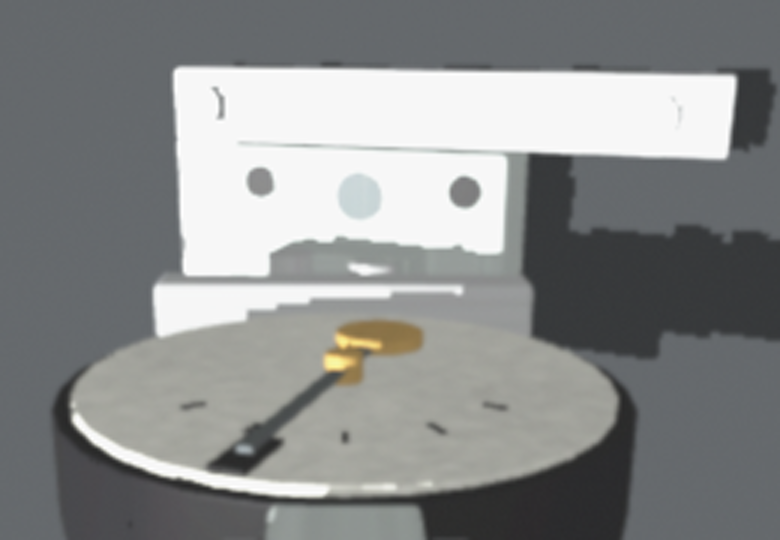

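The picture shows the needle tip in the middle of the black mark at (245,450), and the casting still tight against the bar. I'm handing in.

```bash
python3 -c "
from workcell import ticket
print(ticket.finish_job())"
```

```text
the job is handed in; nothing more can be done
None
```

I handed the job in after about 17 s of robot time: the casting is flush in the fence corner, and the arm holds the gauge on the stud with its needle on the mark (my own reading; the judge returned no verdict).

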